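Fit the crank to the object lift of the copy stand

ROBOT

A 6-joint arm with a two-finger parallel gripper is mounted at the origin on the work surface. World frame = base frame: x ahead of the robot, y to its left, z up, the work surface at z = 0. Lengths are in m, angles in rad, forces in N, time in s.
With the tool pointing down it reaches from about 0.35 to 0.975 m from the base axis. Payload 4.9 kg.
Tool frame: the origin (TCP) lies at the very end of the fingers, on their centre line; the grasp point (between the pads) lies 19 mm behind it; x points along the fingers, z is the direction in which the jaws open and shut, and the axes are right-handed (so a half turn about x gives the same grasp; the last joint's range is limited). The gripper opens to 85 mm and grips with 20 to 120 N. Pads are 22 mm wide; open, the fingers measure 114 mm over their backs; the gripper's body (76 mm by 85 mm) begins 54 mm behind the grasp point. The pads swing forward as they close: fully open they stand 13 mm farther back than shut.
Start: joints at [1.116, 0.053, 1.613, -0, 1.476, -0.119], TCP at [0.206, 0.59, 0.231] pointing down, gripper open.
Joint ranges: [-3.01, 3.01], [-1.01, 2.22], [0.06, 2.58], [-1.02, 4.17], [0.09, 2.62], [-3.14, 3.14]. Speed limits (rad/s): [2.57, 2.57, 3.14, 3.14, 3.14, 3.14].

INTERFACE

Orientations are given as a unit quaternion [w, x, y, z].
In Python, from plant import manip, viewer gives the robot as it stands.
- The arm moves only by the shell command python3 -m inch 'ROWS'. ROWS is JSON, a list of rows, each an object with "fingers": the opening, from -1 (shut) to 1 (fully open), so that 0 is half open; "delta_pos": the shift along the tool's x, y, z in cm, a list of three; "twist": the turn, a rotation vector about the tool's x, y, z in degrees, a list of three. A call has 1 to 5 rows; each row shifts and turns the commanded pose from where the row before left it, along the tool's axes as they then stand; what a row does not reach is not made up. A row lasts 1/8 s, in which the tool goes at most 62.5 mm and 10.7 degrees, less where a joint would pass 70% of its speed; a pose out of reach is approached as far as the arm can. A call is refused whole if a number of a shift passes 6.25 or a number of a turn 10.7, either way. A call with a gripper value outside its range is refused whole. The fingers move at their own pace and stop on an object; the grip force is fixed at half the most. Time passes only in rows, so rows that do not move let the fingers close. It gives the time, the measured TCP pose, the force and the opening at its end, in the units of the state.
- manip.state(): the state, without advancing time (a new reading comes with each control period).
- viewer.grab_frame(name): name is "side" or "top"; returns a dict with "pixels" (420x560x3 uint8, blue, green, red), "range_z" (420x560 float32, m along the optical axis (not along the pixel's ray), 0 where there is no reading), "K" (3x3 intrinsics, pixels), "pose" (4x4, takes a point from camera to world coordinates). Camera axes: x right, y down, z forward; pixel columns grow to the right and rows downward; lengths in m; the calibration is good to about 2 mm. A picture is of the moment at which its call begins.
- manip.job_done(): hands the job in, once; it reports no verdict.
The state is a dict: "time": time; "joint_pos": joint angles; "joint_vel": joint speeds; "joint_efforts": joint torques, N m; "tool_pos": TCP position; "tool_rot": TCP orientation; "contact_force": force on the tool from outside, world axes, zero at the start; "ft_torque": the same for the moment, N m; "gripper_width": opening from 0.0 (shut) to 1.0 (fully open).
Only numpy, scipy, OpenCV 4.12 (cv2) and the standard library are available. Lean on these libraries where they do the work, as an engineer would, in place of code of your own. Each camera call takes 0.05 s, during which the arm holds its last target.

TASK

Fit the crank with the orange knob onto the upright splined shaft of the object lift: turn it so that its cross-shaped bore matches the spline (the arm then points along the white line on the black dial), keep hold of it while you thread it down over the shaft, and leave it let go, fully home and level on the brass collar. Leave the other things on the table where they are.

Things in the scene. Friction and masses are not known exactly. Their poses are not given: they have to be found in the camera images.
- crank_grip (a point): Loose crank, 0.34 kg, 154 mm long, lying flat: steel hub, straight aluminium arm 14 mm wide, orange knob. This point, good to grip, is the middle of the arm's section, 55 mm from the bore's axis, 19 mm above the crank's underside. x runs along the arm from bore to knob, z up. The bare arm spans 28 to 110 mm from the bore's axis and 11 to 27 mm above the underside.
- crank_bore (a point): The bore's axis at the crank's underside; axes as crank_grip. The hub is 48 x 40 mm (20 mm back of the axis, 28 mm towards the knob), 28 mm high. The bore goes right through: a cross of slots 12 mm wide; the long slot, towards the knob (+x), reaches 18.5 mm from the axis, the other three 12.5 mm, so it fits the shaft one way only.
- shaft_seat (a point): Centre of the top face of the brass collar (58 mm diameter) on which the hub must sit, 61 mm above the table. x points along the spline's long tooth and the white line on the black dial (108 mm diameter, 12 mm below); z up. The shaft is fixed and does not turn.
- shaft_top (a point): Top of the steel spline, on its axis, 36.5 mm above the collar; axes as shaft_seat. The spline is a cross of teeth 9 mm wide: the long tooth (+x) reaches 17 mm from the axis, the other three 11 mm (1.5 mm clearance all round in the bore). It is straight for 32 mm from the collar, then rounded, and stands 8.5 mm out of a seated hub.
- crank_knob (a point): Top of the crank's orange knob (22 mm diameter), 122 mm from the bore's axis, 52 mm above the crank's underside. Its foot is a 24 mm disc level with the hub's underside.
- lift: Object lift, fixed: grey gearbox 112 x 112 mm, 45 mm high, origin under its centre, right below the shaft; on its +x side a low stage whose top is 38 mm above the table, reaching 210 mm from the origin, 160 mm wide, with a sherd lying on it (top at 45 mm).
- spare_grip (a point): Loose spare lever, not to be used: black arm, blue knob, round dark hub (44 mm diameter) with a plain round bore; otherwise the crank's size. Point and axes as for crank_grip.
- lens_mid (a point): Loose black lens standing upright, 72 mm diameter, 85 mm high; point at its centre.
- bowl_mid (a point): Loose terracotta bowl, 110 mm diameter, 50 mm high; point at its centre.
- brush_grip (a point): Loose brush about 170 mm long, lying; point on its handle.
- camera_mid (a point): Loose black camera body, 130 mm wide, 105 mm high; point in its middle.
- jar_mid (a point): Loose jar with lid, 60 mm diameter, 90 mm high; point at its centre.
There are look-alikes about, which are no part of the job. Leave any red look-alike of the part that bears crank_grip alone.

How it is judged:
By the outcome, as a careful person would: the job done as asked, in the order asked, and still so for the second after the job is handed in, with the robot touching nothing.
It also fails if it takes over 43 s, if anything falls off the work surface, if the arm or the gripper's body presses on something with over 40 N, if the wrist force passes 120 N, or if a joint passes its speed limit or range.

## Working session

There is one attempt and no reset: what is moved stays moved. The work goes in short steps, Python scripts to look and compute and a shell command to move; the robot and the scene stay as the last step left them, time stands still between calls to the robot, and variables do not carry over. Pictures are saved under pics/ and viewed, and the job is handed in when it is done.

```bash
ls; mkdir -p pics
python3 - <<'E'
from plant import manip, viewer
import cv2, numpy as np
print(manip.state())
for n in ("side","top"):
    f=viewer.grab_frame(n); cv2.imwrite(f"pics/{n}0.png",f["pixels"]); np.savez(f"{n}0.npz",**f)
    print(n,f["K"],f["pose"])
E
```

```text
pics
{'time': 0.0, 'joint_pos': array([ 1.11599752e+00,  5.33583799e-02,  1.61429733e+00,  2.48084429e-05,
        1.47602018e+00, -1.18948666e-01]), 'joint_vel': array([-0.00047982,  0.00020385, -0.00030896,  0.00120166, -0.00093752,
       -0.00019273]), 'joint_efforts': array([ 6.56818975e-04, -3.93683803e+01, -3.70174456e+01, -2.58724464e-05,
        7.06340492e-03,  5.71570204e-07]), 'tool_pos': array([0.20566681, 0.58952521, 0.2300601 ]), 'tool_rot': array([ 0.57588444, -0.40974194,  0.57718656,  0.40905296]), 'contact_force': array([-0.05548642, -0.0963287 , -0.65210536]), 'ft_torque': array([ 0.00231196,  0.02534615, -0.00919632]), 'gripper_width': 1.0007170435166808}
side [[413.21585516   0.         280.29907861]
 [  0.         413.21585516 206.71290504]
 [  0.           0.           1.        ]] [[ 0.83423519 -0.40695149  0.37207811  0.1907388 ]
 [-0.55112424 -0.5936909   0.5863388  -0.59191668]
 [-0.01771206 -0.69420573 -0.71955868  0.8674306 ]
 [ 0.          0.          0.          1.        ]]
top [[495.4100753    0.         275.72254494]
 [  0.         495.4100753  204.59192907]
 [  0.           0.           1.        ]] [[ 0.01830301 -0.99525362  0.09557836  0.47265061]
 [-0.99977405 -0.01718461  0.01251156  0.04508418]
 [-0.0108097  -0.09578577 -0.99534328  1.35116039]
 [ 0.          0.          0.          1.        ]]
```

View pics/side0.png

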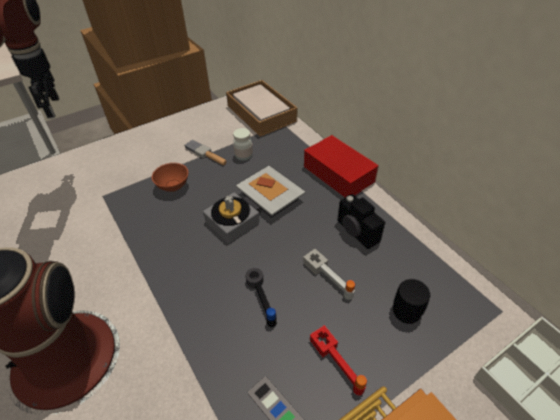

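View pics/top0.png

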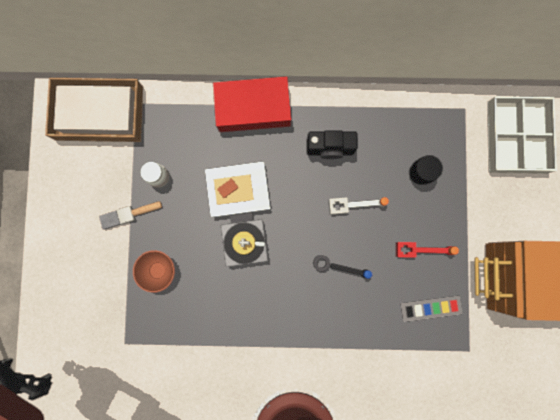

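The top view has the silver crank's hub near (339,206) and its orange knob at (384,202). The lift shaft is near (244,243), and its white line points right towards (263,244). The red look-alike is at (406,250) and the spare at (321,264). I'll zoom in on these.

Run:
```python
import cv2, numpy as np
T=np.load("top0.npz")["pixels"];S=np.load("side0.npz")["pixels"]
def c(im,x,y,w,h,s): return cv2.resize(im[y:y+h,x:x+w],None,fx=s,fy=s,interpolation=cv2.INTER_CUBIC)
a=np.hstack([c(T,212,213,66,66,6),c(T,326,175,66,66,6)])
b=np.hstack([c(S,198,183,66,66,6),c(S,297,243,66,66,6)])
cv2.imwrite("pics/z1.png",a);cv2.imwrite("pics/z2.png",b)
```

```text
(no output)
```

View pics/z1.png

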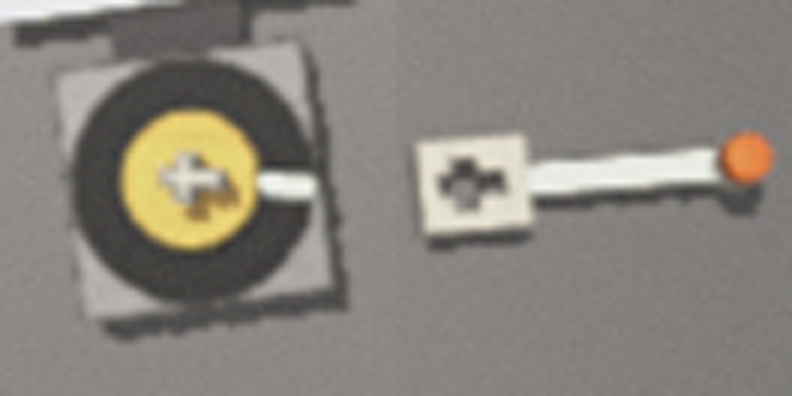

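View pics/z2.png

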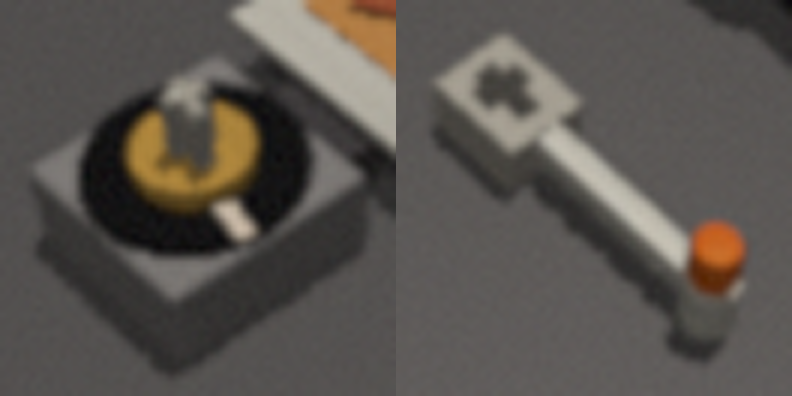

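```bash
cat > h.py <<'E'
import cv2, numpy as np
def load(n,k="0"):
    return dict(np.load(f"{n}{k}.npz"))
def world(f):
    h,w=f["range_z"].shape; v,u=np.mgrid[:h,:w]; z=f["range_z"]; K=f["K"]
    P=np.stack([(u-K[0,2])/K[0,0]*z,(v-K[1,2])/K[1,1]*z,z],-1)
    return P@f["pose"][:3,:3].T+f["pose"][:3,3]
def plane(f,uv,z):  # pixel->world at height z
    K=f["K"]; uv=np.atleast_2d(uv).astype(float)
    d=np.c_[(uv[:,0]-K[0,2])/K[0,0],(uv[:,1]-K[1,2])/K[1,1],np.ones(len(uv))]@f["pose"][:3,:3].T
    o=f["pose"][:3,3]; return o+d*((z-o[2])/d[:,2])[:,None]
def ray(f,uv):
    K=f["K"]; d=f["pose"][:3,:3]@np.array([(uv[0]-K[0,2])/K[0,0],(uv[1]-K[1,2])/K[1,1],1]); return f["pose"][:3,3],d/np.linalg.norm(d)
def tri(f1,a,f2,b):
    A=np.zeros((3,3));c=np.zeros(3);L=[]
    for f,p in((f1,a),(f2,b)):
        o,d=ray(f,p);M=np.eye(3)-np.outer(d,d);A+=M;c+=M@o;L.append((o,d))
    X=np.linalg.solve(A,c);return X,[np.linalg.norm(np.cross(X-o,d)) for o,d in L]
E
python3 - <<'E'
from h import *
for n,rs,rc in(("top",(230,258,190,228),(330,178,395,225)),("side",None,None)):
    f=load(n);W=world(f);im=f["pixels"].astype(int);hsv=cv2.cvtColor(f["pixels"],cv2.COLOR_BGR2HSV).astype(int)
    H,S,V=hsv[...,0],hsv[...,1],hsv[...,2]
    box=(lambda x0,y0,x1,y1:np.pad(np.ones((y1-y0,x1-x0),bool),((y0,420-y1),(x0,560-x1))))
    bl=box(220,215,272,272) if n=="top" else box(200,185,262,245)
    bc=box(326,190,395,222) if n=="top" else box(300,245,362,303)
    def st(name,m):
        p=W[m]; v,u=np.nonzero(m); print(n,name,m.sum(),"uv",u.mean().round(2),v.mean().round(2),"w",np.median(p,0).round(4),"mean",p.mean(0).round(4),"zr",np.percentile(p[:,2],[5,95]).round(4)); return p
    p=st("brass",bl&(S>110)&(H>15)&(H<35)&(V>80))
    t=p[abs(p[:,2]-.061)<.006]
    st("dialdark",bl&(V<70)&(abs(W[...,2]-.049)<.006))
    m=st("line",bl&(S<70)&(V>140)&(abs(W[...,2]-.049)<.006))
    m=st("spline",bl&(W[...,2]>.075))
    st("knob",bc&(S>140)&(H<15))
    thr=(V>150) if n=="top" else (V>95)
    mm=bc&thr&(S<80)&(W[...,2]>.015)
    st("crank",mm)
    ctr=W[mm]
    hub=ctr[abs(ctr[:,2]-.028)<.008]
    print("rect",cv2.minAreaRect((hub[:,:2]*1000).astype(np.float32)))
E
```

```text
top brass 337 uv 243.42 242.77 w [0.4944 0.1427 0.0616] mean [0.4954 0.1434 0.0611] zr [0.0526 0.0661]
top dialdark 403 uv 243.44 246.59 w [0.4773 0.1437 0.0501] mean [0.4857 0.144  0.0501] zr [0.0465 0.0537]
top line 340 uv 244.04 241.64 w [0.4982 0.1245 0.047 ] mean [0.4988 0.1429 0.0473] zr [0.0437 0.0518]
top spline 71 uv 244.25 242.41 w [0.4965 0.1412 0.0968] mean [0.4944 0.1328 0.2016] zr [0.0834 1.3512]
top knob 46 uv 383.91 201.0 w [ 0.6118 -0.2231  0.0525] mean [ 0.6117 -0.2228  0.0526] zr [0.048  0.0571]
top crank 379 uv 349.49 204.4 w [ 0.6059 -0.1262  0.0284] mean [ 0.603  -0.135   0.0353] zr [0.0236 0.0332]
rect ((604.9349975585938, -147.94454956054688), (40.09318161010742, 133.1709747314453), 5.265151023864746)
side brass 239 uv 231.19 207.68 w [0.4879 0.1359 0.0603] mean [0.4971 0.1399 0.0587] zr [0.0417 0.0633]
side dialdark 522 uv 229.73 212.6 w [0.4785 0.1297 0.0487] mean [0.4885 0.1351 0.0486] zr [0.0455 0.0514]
side line 20 uv 236.6 219.05 w [0.4913 0.1026 0.0492] mean [0.4919 0.1029 0.049 ] zr [0.0467 0.051 ]
side spline 97 uv 229.4 201.56 w [0.4904 0.1369 0.094 ] mean [0.449  0.0314 0.2018] zr [0.0776 0.8674]
side knob 84 uv 349.86 285.51 w [ 0.6069 -0.2273  0.05  ] mean [ 0.6029 -0.2314  0.0572] zr [0.0331 0.0538]
side crank 423 uv 324.34 266.79 w [ 0.6031 -0.13    0.0272] mean [ 0.5985 -0.143   0.0328] zr [0.0228 0.03  ]
rect ((606.2939453125, -157.93362426757812), (42.16011428833008, 154.7308807373047), 8.053220748901367)
```

```bash
cat >> h.py <<'E'
from scipy.optimize import minimize
def proj(f,P):
    Q=(np.atleast_2d(P)-f["pose"][:3,3])@f["pose"][:3,:3]; q=Q@f["K"].T; return q[:,:2]/q[:,2:]
def fit(f,shapes,p0,box,extra=None):
    """shapes(p)->list of (Nx3 world polygon); image region box; fit labels linear least squares"""
    x0,y0,x1,y1=box; I=f["pixels"][y0:y1,x0:x1].astype(float)
    s=8
    def masks(p):
        lab=np.zeros(((y1-y0)*s,(x1-x0)*s),np.uint8)
        for i,P in enumerate(shapes(p)):
            q=((proj(f,P)-[x0,y0]+.5)*s-.5)*16
            cv2.fillPoly(lab,[q.round().astype(np.int32)],i+1,shift=4)
        n=len(shapes(p))+1
        L=[cv2.resize((lab==i).astype(np.float32),(x1-x0,y1-y0),interpolation=cv2.INTER_AREA).ravel() for i in range(n)]
        return np.stack(L,1)
    def cost(d):
        A=masks(p0+d*sc); B=I.reshape(-1,3); c=np.linalg.lstsq(A,B,rcond=None)[0]; r=A@c-B
        return np.minimum(np.abs(r),60).mean()
    sc=np.array([.004,.004,np.radians(4)])
    best=min((minimize(cost,np.array(s0,float),method="Nelder-Mead",options=dict(initial_simplex=np.array(s0,float)+np.array([[0,0,0],[1,0,0],[0,1,0],[0,0,1]]),xatol=.01,fatol=1e-4)) for s0 in([0,0,0],[-1,-1,.5],[1,-.5,-1])),key=lambda r:r.fun)
    return p0+best.x*sc,best.fun
def T2(p,pts,z): 
    c,s=np.cos(p[2]),np.sin(p[2]); pts=np.asarray(pts)/1000.; return np.c_[pts@np.array([[c,s],[-s,c]])+p[:2],np.full(len(pts),z)]
def circ(r,n=40,x=0): a=np.arange(n)*2*np.pi/n; return np.c_[x+r*np.cos(a),r*np.sin(a)]
def cross(w,a,b): return [(a,-w),(a,w),(w,w),(w,b),(-w,b),(-w,w),(-b,w),(-b,-w),(-w,-w),(-w,-b),(w,-b),(w,-w)]
def hull(p,pts,z0,z1):
    return None
E
python3 - <<'E'
from h import *
t,s=load("top"),load("side")
g=lambda x,y,ox,oy:(np.array([x,y])+.5)/6-.5+[ox,oy]
print("bore",tri(t,g(464-396,183,326,175),s,g(505-396,88,297,243)))
print("spl",tri(t,g(187,180,212,213),s,g(188,92,198,183)))
print("knob",tri(t,g(748-396,158,326,175),s,g(717-396,241,297,243)))
crank=lambda zb:(lambda p:[T2(p,[(28,-7),(110,-7),(110,7),(28,7)],zb+.027),T2(p,[(-20,-20),(28,-20),(28,20),(-20,20)],zb+.028),T2(p,cross(6,18.5,12.5),zb+.028),T2(p,circ(11,x=122),zb+.052)])
dial=lambda p:[T2(p,circ(54),.049),T2(p,[(29,-4),(53,-4),(53,4),(29,4)],.049),T2(p,circ(29),.061)]
print("crank top",fit(t,crank(0),np.array([.604,-.105,-1.5]),(328,188,395,222)))
print("crank side",fit(s,crank(0),np.array([.604,-.105,-1.5]),(298,245,360,300)))
print("dial top",fit(t,dial,np.array([.495,.143,-1.57]),(222,220,267,265)))
print("dial side",fit(s,dial,np.array([.495,.143,-1.57]),(208,190,252,226)))
E
```

```text
bore (array([ 0.60124635, -0.10250595,  0.02393531]), [np.float64(0.00041602904773763453), np.float64(0.0004160290477374859)])
spl (array([0.49538882, 0.14253272, 0.09444746]), [np.float64(0.0001252258516151552), np.float64(0.0001252258516152785)])
knob (array([ 0.61163197, -0.2236435 ,  0.05148397]), [np.float64(0.0005440818029111854), np.float64(0.0005440818029109987)])
crank top (array([ 0.60099009, -0.10281097, -1.47564497]), np.float64(8.116625231692248))
crank side (array([ 0.59839429, -0.10292856, -1.47611068]), np.float64(8.115928249162286))
dial top (array([ 0.49616428,  0.14395486, -1.61174091]), np.float64(16.668815651761594))
dial side (array([ 0.49291309,  0.14165404, -1.61926227]), np.float64(18.087780381773747))
```

```bash
cat > go.py <<'E'
import sys,numpy as np
from plant import manip
from scipy.spatial.transform import Rotation as R
def plan(pos,armyaw):
    s=manip.state();q=s["tool_rot"];Rm=R.from_quat([q[1],q[2],q[3],q[0]])
    best=None
    for sg in(1,-1):
        z=sg*np.array([-np.sin(armyaw),np.cos(armyaw),0]);x=np.array([0,0,-1.]);y=np.cross(z,x)
        tw=np.degrees((Rm.inv()*R.from_matrix(np.c_[x,y,z])).as_rotvec())
        if best is None or np.linalg.norm(tw)<np.linalg.norm(best): best=tw;Rb=np.c_[x,y,z]
    d=np.array(pos)-s["tool_pos"]
    print("t",round(s["time"],2),"tcp",s["tool_pos"].round(4),"F",s["contact_force"].round(1),"w",round(s["gripper_width"],3),"j",s["joint_pos"].round(2))
    print("world delta cm",(d*100).round(2)," tool delta cm",(Rm.inv().apply(d)*100).round(2)," twist deg",best.round(2)," delta after twist",(Rb.T@d*100).round(2))
    print("axes",Rm.as_matrix().round(3).tolist())
if __name__=="__main__":
    a=[float(v) for v in sys.argv[1:]];plan(a[:3],a[3])
E
python3 go.py .605 -.158 .16 -1.476
```

```text
t 0.1 tcp [0.2057 0.5896 0.2302] F [ 0.4 -0.6 -0.1] w 0.998 j [ 1.12  0.05  1.61 -0.    1.48 -0.12]
world delta cm [ 39.93 -74.76  -7.02]  tool delta cm [  7.11 -62.33 -57.41]  twist deg [ 6.533e+01 -1.000e-01  5.000e-02]  delta after twist [  7.02 -78.2   32.67]
axes [[-0.001, -0.944, 0.329], [-0.002, 0.329, 0.944], [-1.0, 0.0, -0.002]]
```

```bash
python3 -m inch '[{"fingers":1,"delta_pos":[0,-4.1,-3.8],"twist":[0,0,0]},{"fingers":1,"delta_pos":[0,-4.1,-3.8],"twist":[0,0,0]},{"fingers":1,"delta_pos":[0,-4.1,-3.8],"twist":[0,0,0]},{"fingers":1,"delta_pos":[0,-4.1,-3.8],"twist":[0,0,0]},{"fingers":1,"delta_pos":[0,-4.1,-3.8],"twist":[0,0,0]}]'
python3 -m inch '[{"fingers":1,"delta_pos":[0,-4.1,-3.8],"twist":[0,0,0]},{"fingers":1,"delta_pos":[0,-4.1,-3.8],"twist":[0,0,0]},{"fingers":1,"delta_pos":[0,-4.1,-3.8],"twist":[0,0,0]},{"fingers":1,"delta_pos":[0,-4.1,-3.8],"twist":[0,0,0]},{"fingers":1,"delta_pos":[0,-4.1,-3.8],"twist":[0,0,0]}]'
python3 go.py .605 -.158 .16 -1.476
```

```text
time: 0.72
tool_pos: [0.3372, 0.3414, 0.2308]
tool_rot: [0.576, -0.41, 0.577, 0.409]
contact_force: [0.7, -0.2, 0.5]
gripper_width: 1.0
time: 1.35
tool_pos: [0.4682, 0.0944, 0.231]
tool_rot: [0.577, -0.409, 0.577, 0.409]
contact_force: [0.6, 0.4, -0.5]
gripper_width: 1.0
t 1.35 tcp [0.4682 0.0944 0.231 ] F [ 0.6  0.4 -0.5] w 1.0 j [ 0.04 -0.31  1.95  0.    1.51 -1.19]
world delta cm [ 13.68 -25.24  -7.1 ]  tool delta cm [  7.1  -21.24 -19.32]  twist deg [ 6.532e+01  1.000e-02 -1.000e-02]  delta after twist [  7.1  -26.43  11.23]
axes [[-0.0, -0.944, 0.33], [0.0, 0.33, 0.944], [-1.0, 0.0, 0.0]]
```

```bash
python3 -m inch '[{"fingers":0.6,"delta_pos":[0,-4.2,-3.9],"twist":[0,0,0]},{"fingers":0.2,"delta_pos":[0,-4.2,-3.9],"twist":[0,0,0]},{"fingers":0,"delta_pos":[0,-4.2,-3.9],"twist":[0,0,0]},{"fingers":0,"delta_pos":[0,-4.2,-3.9],"twist":[0,0,0]},{"fingers":0,"delta_pos":[0,-4.2,-3.9],"twist":[10.7,0,0]}]'
python3 -m inch '[{"fingers":0,"delta_pos":[1.4,0,0],"twist":[10.7,0,0]},{"fingers":0,"delta_pos":[1.4,0,0],"twist":[10.7,0,0]},{"fingers":0,"delta_pos":[1.4,0,0],"twist":[10.7,0,0]},{"fingers":0,"delta_pos":[1.4,0,0],"twist":[10.7,0,0]},{"fingers":0,"delta_pos":[1.4,0,0],"twist":[10.7,0,0]}]'
python3 -m inch '[{"fingers":0,"delta_pos":[0,0,0],"twist":[1.1,0,0]},{"fingers":0,"delta_pos":[0,0,0],"twist":[0,0,0]}]'
python3 go.py .605 -.158 .10 -1.476
```

```text
time: 1.98
tool_pos: [0.6022, -0.1588, 0.2307]
tool_rot: [0.613, -0.352, 0.613, 0.352]
contact_force: [0.8, -0.1, 0.5]
gripper_width: 0.498
time: 2.6
tool_pos: [0.6014, -0.157, 0.1601]
tool_rot: [0.706, -0.038, 0.706, 0.038]
contact_force: [-0.4, -0.5, -0.2]
gripper_width: 0.5
time: 2.85
tool_pos: [0.602, -0.1572, 0.1616]
tool_rot: [0.706, -0.035, 0.706, 0.034]
contact_force: [-0.4, 0.6, 1.1]
gripper_width: 0.5
t 2.85 tcp [ 0.602  -0.1572  0.1616] F [-0.4  0.6  1.1] w 0.5 j [-0.37  0.1   1.68 -0.    1.36 -0.47]
world delta cm [ 0.3  -0.08 -6.16]  tool delta cm [ 6.16 -0.11  0.29]  twist deg [0.16 0.01 0.01]  delta after twist [ 6.16 -0.11  0.3 ]
axes [[0.0, -0.097, 0.995], [-0.0, 0.995, 0.097], [-1.0, -0.0, 0.0]]
```

```bash
python3 -m inch '[{"fingers":0,"delta_pos":[3,-0.1,0.3],"twist":[0,0,0]},{"fingers":0,"delta_pos":[3,0,0],"twist":[0,0,0]},{"fingers":0,"delta_pos":[3,0,0],"twist":[0,0,0]},{"fingers":0,"delta_pos":[1.6,0,0],"twist":[0,0,0]},{"fingers":0,"delta_pos":[0,0,0],"twist":[0,0,0]}]'
python3 go.py .605 -.158 .005 -1.476
python3 - <<'E'
from h import *
from plant import viewer
ims=[]
for n,b in(("top",(310,170)),("side",(280,215))):
    f=viewer.grab_frame(n);np.savez(n+"1.npz",**f);x,y=b;ims.append(cv2.resize(f["pixels"][y:y+100,x:x+100],None,fx=4,fy=4,interpolation=cv2.INTER_CUBIC))
cv2.imwrite("pics/a1.png",np.hstack(ims))
E
```

```text
time: 3.48
tool_pos: [0.6044, -0.1576, 0.0546]
tool_rot: [0.706, -0.034, 0.707, 0.034]
contact_force: [0.7, -0.9, -0.6]
gripper_width: 0.497
t 3.48 tcp [ 0.6044 -0.1576  0.0546] F [ 0.7 -0.9 -0.6] w 0.497 j [-0.37  0.22  1.74 -0.    1.18 -0.47]
world delta cm [ 0.06 -0.04 -4.96]  tool delta cm [ 4.96 -0.05  0.06]  twist deg [ 0.07 -0.09 -0.05]  delta after twist [ 4.96 -0.04  0.06]
axes [[-0.002, -0.096, 0.995], [0.001, 0.995, 0.096], [-1.0, 0.001, -0.002]]
```

View pics/a1.png

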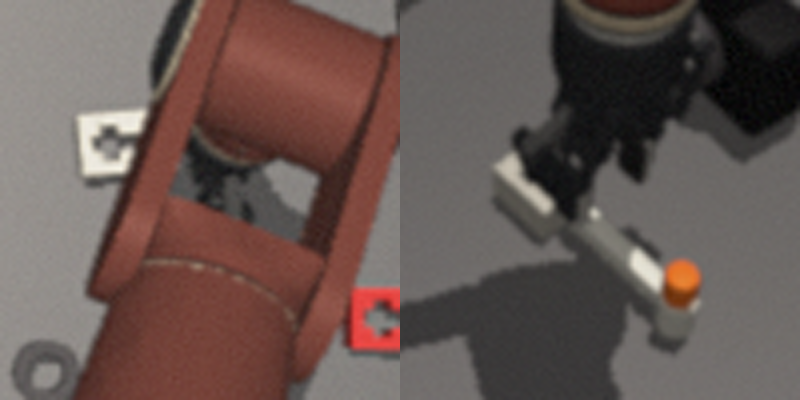

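In the side crop the open fingers straddle the bare arm between the hub (525,200) and the knob (682,285), and nothing has been disturbed. I'll go down and grip.

```bash
python3 -m inch '[{"fingers":0,"delta_pos":[2,0,0],"twist":[0,0,0]},{"fingers":0,"delta_pos":[2,0,0],"twist":[0,0,0]},{"fingers":0,"delta_pos":[0.9,0,0],"twist":[0,0,0]},{"fingers":0,"delta_pos":[0,0,0],"twist":[0,0,0]},{"fingers":0,"delta_pos":[0,0,0],"twist":[0,0,0]}]'
python3 -m inch '[{"fingers":-0.4,"delta_pos":[0,0,0],"twist":[0,0,0]},{"fingers":-0.6,"delta_pos":[0,0,0],"twist":[0,0,0]},{"fingers":-0.8,"delta_pos":[0,0,0],"twist":[0,0,0]},{"fingers":-1,"delta_pos":[0,0,0],"twist":[0,0,0]},{"fingers":-1,"delta_pos":[0,0,0],"twist":[0,0,0]}]'
python3 -m inch '[{"fingers":-1,"delta_pos":[0,0,0],"twist":[0,0,0]},{"fingers":-1,"delta_pos":[0,0,0],"twist":[0,0,0]},{"fingers":-1,"delta_pos":[0,0,0],"twist":[0,0,0]}]'
python3 go.py .605 -.158 .005 -1.476
```

```text
time: 4.2
tool_pos: [0.6053, -0.158, 0.0066]
tool_rot: [0.707, -0.034, 0.706, 0.034]
contact_force: [0.2, -0.4, -0.3]
gripper_width: 0.499
time: 4.82
tool_pos: [0.6054, -0.158, 0.0071]
tool_rot: [0.707, -0.034, 0.706, 0.034]
contact_force: [-0.6, -0.2, 5.7]
gripper_width: 0.144
time: 5.2
tool_pos: [0.6054, -0.1581, 0.0071]
tool_rot: [0.707, -0.034, 0.706, 0.034]
contact_force: [-1.5, 0.1, 5.8]
gripper_width: 0.147
t 5.2 tcp [ 0.6054 -0.1581  0.0071] F [-1.5  0.1  5.8] w 0.147 j [-0.37  0.29  1.75 -0.    1.1  -0.47]
world delta cm [-0.04  0.01 -0.21]  tool delta cm [ 0.21  0.01 -0.04]  twist deg [0.03 0.05 0.03]  delta after twist [ 0.21  0.01 -0.04]
axes [[0.001, -0.095, 0.995], [-0.0, 0.995, 0.095], [-1.0, -0.001, 0.001]]
```

```bash
python3 -m inch '[{"fingers":-1,"delta_pos":[-1,0,0],"twist":[0,0,0]},{"fingers":-1,"delta_pos":[-3,0,0],"twist":[0,0,0]},{"fingers":-1,"delta_pos":[-4,0,0],"twist":[0,0,0]},{"fingers":-1,"delta_pos":[-4,0,0],"twist":[0,0,0]},{"fingers":-1,"delta_pos":[-2,0,0],"twist":[0,0,0]}]'
python3 go.py .4924 .0878 .150 -1.615
python3 - <<'E'
from h import *
from plant import viewer
ims=[]
for n,b in(("top",(310,170)),("side",(280,195))):
    f=viewer.grab_frame(n);np.savez(n+"2.npz",**f);x,y=b;ims.append(cv2.resize(f["pixels"][y:y+100,x:x+100],None,fx=4,fy=4,interpolation=cv2.INTER_CUBIC))
cv2.imwrite("pics/a2.png",np.hstack(ims))
E
```

```text
time: 5.82
tool_pos: [0.6055, -0.158, 0.1484]
tool_rot: [0.707, -0.034, 0.705, 0.033]
contact_force: [-1.4, -0.4, -2.5]
gripper_width: 0.149
t 5.83 tcp [ 0.6055 -0.158   0.1484] F [-1.4 -0.4 -2.5] w 0.149 j [-0.37  0.12  1.69  0.    1.34 -0.47]
world delta cm [-11.31  24.58   0.16]  tool delta cm [-0.21 25.55 -8.92]  twist deg [7.99 0.14 0.06]  delta after twist [ -0.16  24.06 -12.39]
axes [[0.003, -0.095, 0.995], [-0.001, 0.995, 0.095], [-1.0, -0.001, 0.002]]
```

View pics/a2.png

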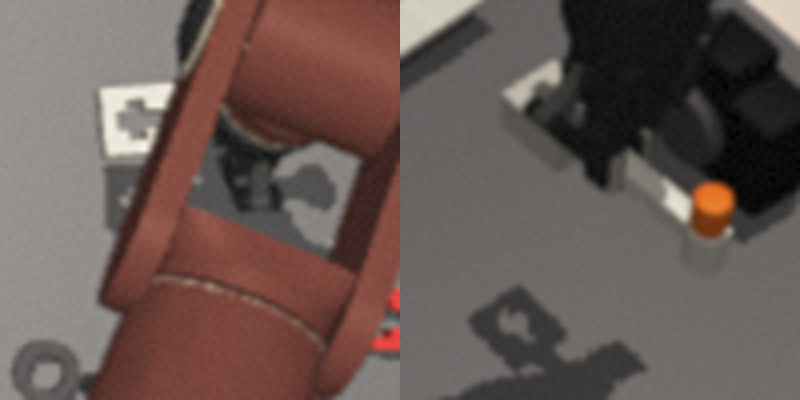

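The crank is held and level. I'll carry it over the shaft.

```bash
python3 -m inch '[{"fingers":-1,"delta_pos":[0,0,0],"twist":[8,0,0]},{"fingers":-1,"delta_pos":[0,4,-2],"twist":[0,0,0]},{"fingers":-1,"delta_pos":[0,5,-2.6],"twist":[0,0,0]},{"fingers":-1,"delta_pos":[0,5,-2.6],"twist":[0,0,0]},{"fingers":-1,"delta_pos":[0,5,-2.6],"twist":[0,0,0]}]'
python3 -m inch '[{"fingers":-1,"delta_pos":[0,3.5,-1.8],"twist":[0,0,0]},{"fingers":-1,"delta_pos":[0,1.6,-0.8],"twist":[0,0,0]},{"fingers":-1,"delta_pos":[0,0,0],"twist":[0,0,0]},{"fingers":-1,"delta_pos":[0,0,0],"twist":[0,0,0]}]'
python3 go.py .4925 .0875 .130 -1.615
python3 - <<'E'
from h import *
from plant import viewer
ims=[]
for n,b in(("top",(205,190)),("side",(190,150))):
    f=viewer.grab_frame(n);np.savez(n+"3.npz",**f);x,y=b;ims.append(cv2.resize(f["pixels"][y:y+100,x:x+100],None,fx=4,fy=4,interpolation=cv2.INTER_CUBIC))
cv2.imwrite("pics/a3.png",np.hstack(ims))
E
```

```text
time: 6.55
tool_pos: [0.5129, 0.0378, 0.1434]
tool_rot: [0.705, 0.016, 0.708, -0.016]
contact_force: [1.0, 1.1, -3.2]
gripper_width: 0.149
time: 7.05
tool_pos: [0.4919, 0.0876, 0.1457]
tool_rot: [0.707, 0.016, 0.707, -0.016]
contact_force: [-0.1, 0.3, -4.4]
gripper_width: 0.153
t 7.05 tcp [0.4919 0.0876 0.1457] F [-0.1  0.3 -4.4] w 0.153 j [ 0.03 -0.18  1.98 -0.    1.34  0.07]
world delta cm [ 0.06 -0.01 -1.57]  tool delta cm [ 1.57 -0.    0.06]  twist deg [-0.05 -0.04  0.04]  delta after twist [ 1.57 -0.01  0.06]
axes [[-0.001, 0.045, 0.999], [-0.001, 0.999, -0.045], [-1.0, -0.001, -0.001]]
```

View pics/a3.png

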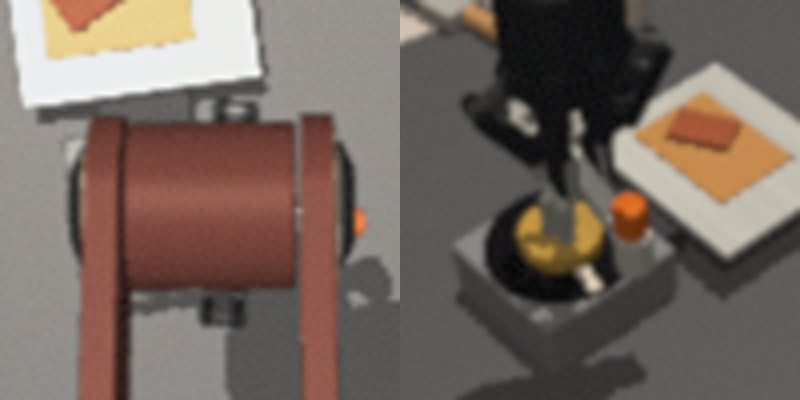

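Run:
```python
from h import *
t,s=load("top","2"),load("side","2")
zb=.1413
hub=lambda z:(lambda p:[T2(p,[(-20,-20),(28,-20),(28,20),(-20,20)],z+.028),T2(p,cross(6,18.5,12.5),z+.028)])
x0,y0,x1,y1=330,188,348,211
for z in (.131,.1413,.151):
  print("hub top",z,fit(t,hub(z),np.array([.602,-.103,-1.476]),(330,188,349,210)))
knob=lambda z:(lambda p:[T2(p,circ(12,x=122),z+.006),T2(p,circ(11,x=122),z+.03),T2(p,circ(11,x=122),z+.052)])
for k in("0","2","3"):
  f=load("side",k);W=world(f);hsv=cv2.cvtColor(f["pixels"],cv2.COLOR_BGR2HSV).astype(int)
  m=(hsv[...,1]>140)&(hsv[...,0]<15)&(hsv[...,2]>100)
  n,l,st,c=cv2.connectedComponentsWithStats(m.astype(np.uint8))
  for i in range(1,n):
    if 30<st[i,4]<150:
      P=W[l==i]; Z=np.median(P[:,2]); top=P[P[:,2]>np.percentile(P[:,2],90)-.004]
      print(k,c[i].round(1),st[i,4],P.mean(0).round(4),"ztop",top[:,2].mean().round(4))
v=cv2.resize(load("side","3")["pixels"][150:250,190:290],None,fx=6,fy=6,interpolation=cv2.INTER_CUBIC);cv2.imwrite("pics/a4.png",cv2.convertScaleAbs(v,alpha=2,beta=10))
for k in ("2",):
  v=cv2.resize(t["pixels"][170:220,310:380],None,fx=10,fy=10,interpolation=cv2.INTER_CUBIC);cv2.imwrite("pics/a5.png",v)
```

```text
hub top 0.131 (array([ 0.60274442, -0.10445685, -1.4667012 ]), np.float64(8.058153961446557))
hub top 0.1413 (array([ 0.60154604, -0.10321366, -1.48069992]), np.float64(8.20942899615631))
hub top 0.151 (array([ 0.60062641, -0.102222  , -1.47063043]), np.float64(8.375228050590778))
0 [350.2 284.1] 61 [ 0.6025 -0.232   0.0642] ztop 0.0687
0 [104.8 352.7] 131 [ 0.079  -0.0501  0.0182] ztop 0.0208
0 [ 94.4 375.3] 97 [ 0.0451 -0.0822  0.0112] ztop 0.012
2 [ 9.9 53.1] 124 [ 0.1797 -0.021   0.6475] ztop 0.6512
2 [369.  169.4] 80 [ 0.8497 -0.0081  0.1276] ztop 0.4426
2 [357.7 246.5] 115 [ 0.6157 -0.2218  0.1814] ztop 0.1953
3 [177.4  72.1] 148 [0.4227 0.123  0.4862] ztop 0.5029
3 [246.9 203.2] 85 [0.4822 0.0096 0.1937] ztop 0.2033
3 [ 81.1 316. ] 33 [0.059  0.0731 0.0115] ztop 0.012
```

View pics/a4.png

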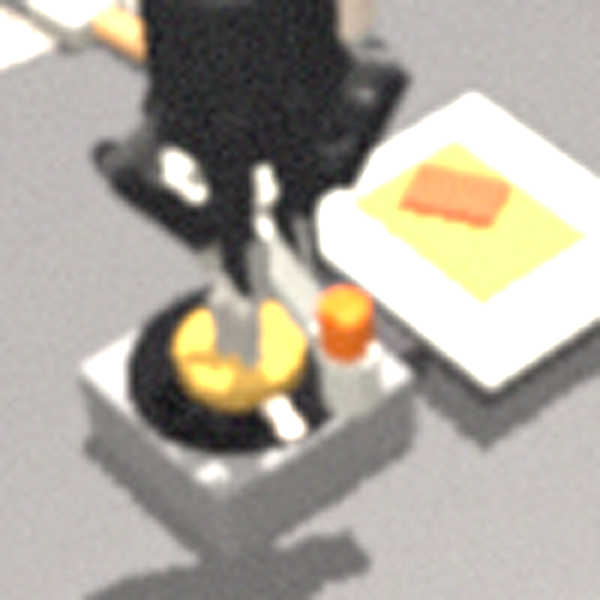

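View pics/a5.png

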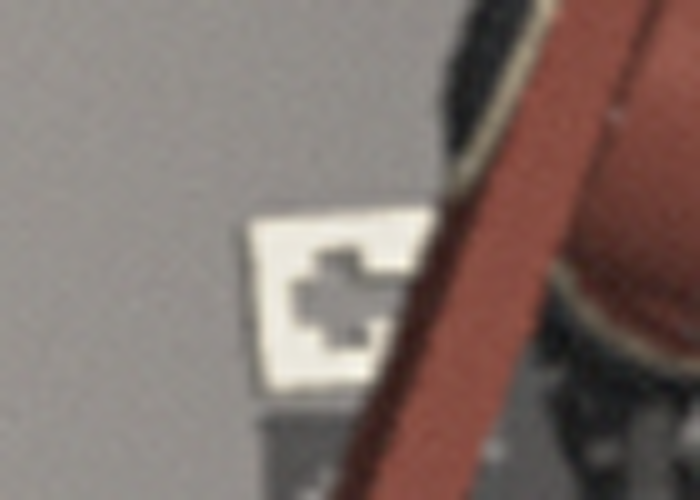

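Run:
```python
from h import *
f=load("side")
def kn(bx,by,yaw,zb): return proj(f,[[bx+.122*np.cos(yaw),by+.122*np.sin(yaw),zb+.042]])[0]
b0=np.array([.5984,-.1029]);
p0=kn(*b0,-1.476,0);print("0",p0,"res",np.array([349.9,285.5])-p0)
for dz in(-.005,0,.005):print(2,kn(*b0,-1.476,.1413+dz),"meas 357.7 246.5 minus",)
# frame3: bore = tcp - .0556u -lat .0017 n
yaw=-1.615;u=np.array([np.cos(yaw),np.sin(yaw)]);n=np.array([-u[1],u[0]])
b3=np.array([.4919,.0876])-.0556*u-.0017*n
print(b3)
for dz in(-.005,0,.005):print(3,kn(*b3,yaw,.1386+dz),"meas 246.9 203.2")
for k in "023":
  hsv=cv2.cvtColor(load("side",k)["pixels"],cv2.COLOR_BGR2HSV).astype(int)
  m=((hsv[...,1]>140)&(hsv[...,0]<15)&(hsv[...,2]>60)).astype(np.uint8)
  nn,l,st,c=cv2.connectedComponentsWithStats(m)
  print(k,[(c[i].round(1),st[i]) for i in range(1,nn) if 40<st[i,4]<250 and c[i][0]>230])
```

```text
0 [349.5357967 285.5523468] res [ 0.3642033 -0.0523468]
2 [356.21450563 249.3895857 ] meas 357.7 246.5 minus
2 [356.48834482 247.9068469 ] meas 357.7 246.5 minus
2 [356.76447474 246.41170454] meas 357.7 246.5 minus
[0.49265858 0.14322081]
3 [246.8427654  204.79784211] meas 246.9 203.2
3 [246.67996103 203.30303889] meas 246.9 203.2
3 [246.51593704 201.79703763] meas 246.9 203.2
0 [(array([265.5, 181.8]), array([256, 177,  20,  11, 151], dtype=int32)), (array([349.9, 285.5]), array([346, 280,   9,  12,  84], dtype=int32))]
2 [(array([341.9, 178.8]), array([326, 175,  32,   7,  73], dtype=int32)), (array([265.5, 181.8]), array([256, 177,  20,  11, 153], dtype=int32)), (array([357.9, 246.5]), array([353, 240,  11,  14, 121], dtype=int32))]
3 [(array([265.4, 181.8]), array([256, 177,  20,  11, 152], dtype=int32)), (array([247.1, 203.4]), array([243, 198,   9,  12,  91], dtype=int32))]
```

```bash
python3 -m inch '[{"fingers":-1,"delta_pos":[1.5,-0.05,0.05],"twist":[0,0,0]},{"fingers":-1,"delta_pos":[1.5,0,0],"twist":[0,0,0]},{"fingers":-1,"delta_pos":[0.5,0,0],"twist":[0,0,0]},{"fingers":-1,"delta_pos":[0,0,0],"twist":[0,0,0]},{"fingers":-1,"delta_pos":[0,0,0],"twist":[0,0,0]}]'
python3 -m inch '[{"fingers":-1,"delta_pos":[0.3,0,0],"twist":[0,0,0]},{"fingers":-1,"delta_pos":[0.2,0,0],"twist":[0,0,0]},{"fingers":-1,"delta_pos":[0.2,0,0],"twist":[0,0,0]},{"fingers":-1,"delta_pos":[0.2,0,0],"twist":[0,0,0]},{"fingers":-1,"delta_pos":[0,0,0],"twist":[0,0,0]}]'
python3 go.py .4925 .0872 .068 -1.615
```

```text
time: 7.78
tool_pos: [0.4926, 0.088, 0.1117]
tool_rot: [0.707, 0.016, 0.707, -0.016]
contact_force: [0.3, -0.9, -2.8]
gripper_width: 0.146
time: 8.4
tool_pos: [0.492, 0.0879, 0.102]
tool_rot: [0.707, 0.016, 0.707, -0.016]
contact_force: [1.1, -0.1, -3.7]
gripper_width: 0.149
t 8.4 tcp [0.492  0.0879 0.102 ] F [ 1.1 -0.1 -3.7] w 0.149 j [ 0.03 -0.13  2.02  0.    1.26  0.07]
world delta cm [ 0.05 -0.07 -3.4 ]  tool delta cm [ 3.4  -0.07  0.05]  twist deg [-0.01 -0.03  0.  ]  delta after twist [ 3.4  -0.07  0.05]
axes [[-0.0, 0.044, 0.999], [0.0, 0.999, -0.044], [-1.0, -0.0, -0.0]]
```

```bash
python3 -m inch '[{"fingers":-1,"delta_pos":[0.2,-0.05,0.03],"twist":[0,0,0]},{"fingers":-1,"delta_pos":[0.2,0,0],"twist":[0,0,0]},{"fingers":-1,"delta_pos":[0.2,0,0],"twist":[0,0,0]},{"fingers":-1,"delta_pos":[0.2,0,0],"twist":[0,0,0]},{"fingers":-1,"delta_pos":[0,0,0],"twist":[0,0,0]}]'
python3 go.py .4925 .0872 .068 -1.615
python3 - <<'E'
from h import *
from plant import viewer
f=viewer.grab_frame("side");np.savez("side4.npz",**f)
v=cv2.resize(f["pixels"][150:250,190:290],None,fx=6,fy=6,interpolation=cv2.INTER_CUBIC);cv2.imwrite("pics/b1.png",cv2.convertScaleAbs(v,alpha=2,beta=10))
E
```

```text
time: 9.02
tool_pos: [0.4923, 0.0874, 0.094]
tool_rot: [0.707, 0.016, 0.707, -0.016]
contact_force: [-0.3, -0.8, -3.8]
gripper_width: 0.147
t 9.03 tcp [0.4923 0.0874 0.094 ] F [-0.3 -0.8 -3.8] w 0.147 j [ 0.03 -0.12  2.02 -0.    1.24  0.07]
world delta cm [ 0.02 -0.02 -2.6 ]  tool delta cm [ 2.6  -0.02  0.02]  twist deg [-0.   -0.03  0.  ]  delta after twist [ 2.6  -0.02  0.02]
axes [[-0.001, 0.044, 0.999], [-0.0, 0.999, -0.044], [-1.0, -0.0, -0.001]]
```

View pics/b1.png

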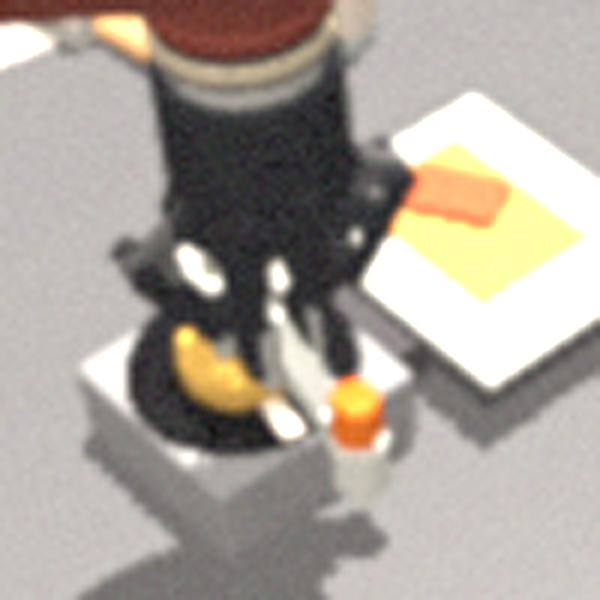

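The underside is about 10 mm below the spline top with no contact force, so the spline has entered the bore. I'll keep lowering.

```bash
python3 -m inch '[{"fingers":-1,"delta_pos":[0.4,0,0],"twist":[0,0,0]},{"fingers":-1,"delta_pos":[0.4,0,0],"twist":[0,0,0]},{"fingers":-1,"delta_pos":[0.4,0,0],"twist":[0,0,0]},{"fingers":-1,"delta_pos":[0.4,0,0],"twist":[0,0,0]},{"fingers":-1,"delta_pos":[0,0,0],"twist":[0,0,0]}]'
python3 go.py .4925 .0872 .068 -1.615
```

```text
time: 9.7
tool_pos: [0.4921, 0.0874, 0.0777]
tool_rot: [0.707, 0.016, 0.707, -0.016]
contact_force: [-0.2, -1.2, -3.1]
gripper_width: 0.148
t 9.7 tcp [0.4921 0.0874 0.0777] F [-0.2 -1.2 -3.1] w 0.148 j [ 0.03 -0.1   2.03  0.    1.21  0.07]
world delta cm [ 0.04 -0.02 -0.97]  tool delta cm [ 0.97 -0.02  0.04]  twist deg [-0.01 -0.06  0.  ]  delta after twist [ 0.97 -0.02  0.04]
axes [[-0.001, 0.044, 0.999], [-0.0, 0.999, -0.044], [-1.0, -0.0, -0.001]]
```

```bash
python3 -m inch '[{"fingers":-1,"delta_pos":[0.3,0,0],"twist":[0,0,0]},{"fingers":-1,"delta_pos":[0.3,0,0],"twist":[0,0,0]},{"fingers":-1,"delta_pos":[0.2,0,0],"twist":[0,0,0]},{"fingers":-1,"delta_pos":[0,0,0],"twist":[0,0,0]},{"fingers":-1,"delta_pos":[0,0,0],"twist":[0,0,0]}]'
python3 go.py .4925 .0872 .068 -1.615
python3 -m inch '[{"fingers":-1,"delta_pos":[0.1,0,0],"twist":[0,0,0]},{"fingers":-1,"delta_pos":[0,0,0],"twist":[0,0,0]}]'
python3 go.py .4925 .0872 .068 -1.615
```

```text
time: 10.32
tool_pos: [0.4925, 0.0874, 0.0704]
tool_rot: [0.707, 0.016, 0.707, -0.016]
contact_force: [-0.2, 0.5, -3.8]
gripper_width: 0.149
t 10.32 tcp [0.4925 0.0874 0.0704] F [-0.2  0.5 -3.8] w 0.149 j [ 0.03 -0.09  2.03 -0.    1.19  0.07]
world delta cm [-0.   -0.02 -0.24]  tool delta cm [ 0.24 -0.02 -0.  ]  twist deg [-0.01  0.01  0.  ]  delta after twist [ 0.24 -0.02 -0.  ]
axes [[0.0, 0.044, 0.999], [-0.0, 0.999, -0.044], [-1.0, -0.0, 0.0]]
time: 10.58
tool_pos: [0.4924, 0.0874, 0.0693]
tool_rot: [0.707, 0.016, 0.707, -0.016]
contact_force: [0.2, -0.7, -3.4]
gripper_width: 0.147
t 10.57 tcp [0.4924 0.0874 0.0693] F [ 0.2 -0.7 -3.4] w 0.147 j [ 0.03 -0.09  2.04  0.    1.19  0.07]
world delta cm [ 0.01 -0.02 -0.13]  tool delta cm [ 0.13 -0.02  0.01]  twist deg [-0.01 -0.01 -0.  ]  delta after twist [ 0.13 -0.02  0.01]
axes [[-0.0, 0.044, 0.999], [0.0, 0.999, -0.044], [-1.0, 0.0, -0.0]]
```

```bash
python3 -m inch '[{"fingers":-1,"delta_pos":[0.1,0,0],"twist":[0,0,0]},{"fingers":-1,"delta_pos":[0,0,0],"twist":[0,0,0]}]'
python3 -m inch '[{"fingers":-1,"delta_pos":[0.1,0,0],"twist":[0,0,0]},{"fingers":-1,"delta_pos":[0,0,0],"twist":[0,0,0]}]'
python3 go.py .4925 .0872 .068 -1.615
```

```text
time: 10.82
tool_pos: [0.4925, 0.0874, 0.0683]
tool_rot: [0.707, 0.016, 0.707, -0.016]
contact_force: [-0.4, 0.6, -2.5]
gripper_width: 0.149
time: 11.08
tool_pos: [0.4927, 0.0874, 0.068]
tool_rot: [0.707, 0.016, 0.707, -0.016]
contact_force: [-3.5, -1.0, 2.9]
gripper_width: 0.153
t 11.07 tcp [0.4927 0.0874 0.068 ] F [-3.5 -1.   2.9] w 0.153 j [ 0.03 -0.08  2.04 -0.    1.19  0.07]
world delta cm [-0.02 -0.02 -0.  ]  tool delta cm [ 0.   -0.02 -0.02]  twist deg [0.   0.   0.01]  delta after twist [ 0.   -0.02 -0.02]
axes [[0.0, 0.044, 0.999], [-0.0, 0.999, -0.044], [-1.0, -0.0, 0.0]]
```

Contact came at TCP z = 0.068 m, where seating was predicted. I'll let go and back off.

```bash
python3 -m inch '[{"fingers":-0.6,"delta_pos":[0,0,0],"twist":[0,0,0]},{"fingers":-0.3,"delta_pos":[0,0,0],"twist":[0,0,0]},{"fingers":0,"delta_pos":[0,0,0],"twist":[0,0,0]},{"fingers":0,"delta_pos":[0,0,0],"twist":[0,0,0]},{"fingers":0,"delta_pos":[0,0,0],"twist":[0,0,0]}]'
python3 -m inch '[{"fingers":0,"delta_pos":[-2,0,0],"twist":[0,0,0]},{"fingers":0,"delta_pos":[-4,0,0],"twist":[0,0,0]},{"fingers":0,"delta_pos":[-6,0,0],"twist":[0,0,0]},{"fingers":0,"delta_pos":[-4,0,0],"twist":[0,0,0]},{"fingers":0,"delta_pos":[0,0,0],"twist":[0,0,0]}]'
python3 -m inch '[{"fingers":0,"delta_pos":[0,-5,0],"twist":[0,0,0]},{"fingers":0,"delta_pos":[0,-6,0],"twist":[0,0,0]},{"fingers":0,"delta_pos":[0,-6,0],"twist":[0,0,0]},{"fingers":0,"delta_pos":[0,-6,0],"twist":[0,0,0]},{"fingers":0,"delta_pos":[0,-5,0],"twist":[0,0,0]}]'
python3 - <<'E'
from h import *
from plant import viewer
ims=[]
for n,b in(("top",(205,195)),("side",(190,165))):
    f=viewer.grab_frame(n);np.savez(n+"5.npz",**f);x,y=b;ims.append(cv2.resize(f["pixels"][y:y+90,x:x+90],None,fx=4.4,fy=4.4,interpolation=cv2.INTER_CUBIC)); cv2.imwrite(f"pics/full_{n}.png",f["pixels"])
cv2.imwrite("pics/c1.png",np.hstack(ims))
t,s=load("top","5"),load("side","5")
crank=lambda zb:(lambda p:[T2(p,[(28,-7),(110,-7),(110,7),(28,7)],zb+.027),T2(p,[(-20,-20),(28,-20),(28,20),(-20,20)],zb+.028),T2(p,circ(11,x=122),zb+.052)])
for z in(.056,.061,.066):
  print(z,"top",fit(t,crank(z),np.array([.495,.143,-1.615]),(232,230,298,256)),"side",fit(s,crank(z),np.array([.494,.142,-1.615]),(212,185,262,240)))
for n,f,b in(("top",t,(232,230,300,256)),("side",s,(205,180,262,242))):
  W=world(f)[b[1]:b[3],b[0]:b[2]];P=W.reshape(-1,3)
  u=np.array([np.cos(-1.615),np.sin(-1.615)]);d=(P[:,:2]-[.495,.143]);a=d@u;l=d@[-u[1],u[0]]
  for nm,m in(("hub",(a>-.018)&(a<.026)&(abs(l)>.012)&(abs(l)<.018)),("arm",(a>.035)&(a<.1)&(abs(l)<.004))):
    m&=(P[:,2]>.075)&(P[:,2]<.105);q=P[m];print(n,nm,m.sum(),np.median(q[:,2]).round(4),"slope deg along",np.degrees(np.polyfit(a[m],q[:,2],1)[0]).round(2))
E
```

```text
time: 11.7
tool_pos: [0.4925, 0.0874, 0.0673]
tool_rot: [0.707, 0.016, 0.707, -0.016]
contact_force: [0.7, -0.5, -0.4]
gripper_width: 0.502
time: 12.32
tool_pos: [0.4948, 0.0875, 0.2322]
tool_rot: [0.71, 0.016, 0.704, -0.015]
contact_force: [0.5, -0.7, 0.6]
gripper_width: 0.503
time: 12.95
tool_pos: [0.4789, -0.1941, 0.2255]
tool_rot: [0.706, 0.016, 0.708, -0.016]
contact_force: [1.1, -0.1, -0.2]
gripper_width: 0.505
0.056 top (array([ 0.49605852,  0.1436297 , -1.60804828]), np.float64(27.1027572554304)) side (array([ 0.49513844,  0.14640338, -1.61738931]), np.float64(27.612565620325782))
0.061 top (array([ 0.49616537,  0.14338721, -1.61314533]), np.float64(27.080150404782017)) side (array([ 0.49307625,  0.14174595, -1.61450694]), np.float64(27.568445788848297))
0.066 top (array([ 0.49596558,  0.14300897, -1.61177402]), np.float64(26.987401447365706)) side (array([ 0.49125272,  0.13733141, -1.61662896]), np.float64(27.528678220768843))
top hub 80 0.0903 slope deg along -0.33
top arm 79 0.0892 slope deg along 0.48
side hub 51 0.0884 slope deg along -0.06
side arm 54 0.0876 slope deg along -0.83
```

View pics/c1.png

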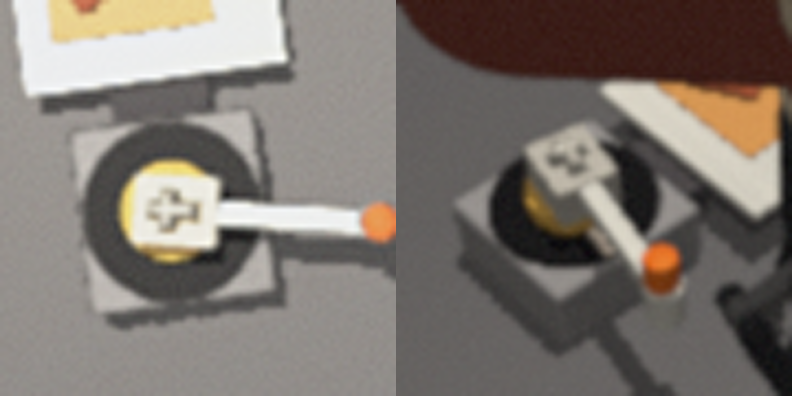

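View pics/full_side.png

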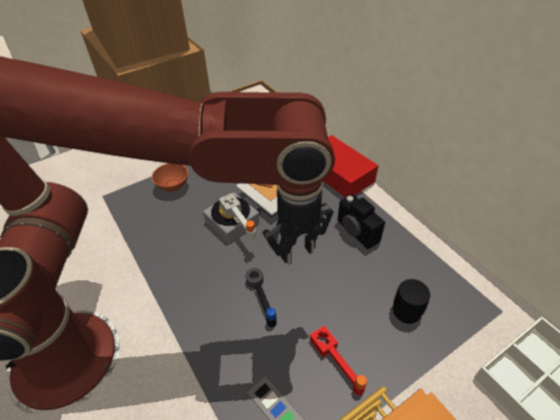

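The crank sits on the collar with the spline showing in its bore, and the arm lies over the white line. Hub-top depth is 0.088–0.090 m (0.089 expected) and the slope is under 1°. The robot is clear of everything and the other objects look unmoved, so I'll hand in.

```bash
python3 -c "
from plant import manip
print(manip.job_done(), manip.state()['time'])"
```

```text
the job is handed in; nothing more can be done
the job is handed in; nothing more can be done
```

The crank is on the splined shaft, seated on the brass collar and let go. I handed the job in at about 13 s.

I gripped the crank by its bare arm, turned it about 8° to match the white line, and threaded it down while holding it. No contact showed until TCP z = 0.068 m, where I had predicted it would seat.

Last checks, after backing the arm off:
- **Height:** the hub top measured 0.088–0.090 m, against 0.089 m expected when fully home.
- **Level:** the slope along the crank came out between −0.8° and +0.5°, which is within the depth noise.
- **Direction:** the arm's yaw was −1.613 to −1.615 rad, against −1.612 to −1.619 rad for the dial line.
- **Position:** the bore was within about 0.6 mm of the dial centre in each view.
- **Other objects:** the spare lever, red look-alike, camera, lens and bowl looked unmoved in the side picture. I did not measure them. The arm hid the jar and brush in that picture, and I did not check them separately.

The two cameras disagreed by about 3 mm in absolute position. I worked from positions relative to each camera, so this should not affect the fit. The top view was blocked by the arm while I lowered the crank, so during that stage I relied on the side view and the force readings.

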